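# Find the scan angle on a pipe coupon with a gravity-pointer centring gauge

### The arm

A 6-joint arm with a two-finger parallel gripper is mounted at the origin on the work surface. World frame = base frame: x ahead of the robot, y to its left, z up, the work surface at z = 0. Lengths are in mm, angles in rad, forces in N, time in s.
With the tool pointing down it reaches from about 400 to 925 mm from the base axis. Payload 12.5 kg.
Tool frame: the origin (TCP) lies at the centre of the arm's flange, where the gripper is bolted on; the fingertips stand 190 mm ahead of it and the grasp point (between the pads) lies 171 mm ahead of it; z points along the fingers, y is the line along which they close (so a half turn about z gives the same grasp; the last joint's range is limited). The gripper opens to 95 mm and grips with 3 to 60 N. Pads are 20 mm wide; open, the fingers measure 119 mm over their backs; the gripper's body (75 mm by 180 mm) begins 59 mm behind the grasp point.
Start: joints at [-1.252, 0.491, 1.559, -0, 1.092, -0.106], TCP at [257.605, -569.442, 404.761] pointing down, gripper open.
Joint ranges: [-3.1, 3.1], [-0.84, 2.19], [0.05, 2.79], [-1.13, 4.28], [0.06, 2.93], [-2.69, 2.69]. Speed limits (rad/s): [2.22, 2.22, 2.79, 3.14, 3.14, 3.14].

### API

Orientations are given as [roll, pitch, yaw] about the fixed x, y, z axes, in that order (R = Rz(yaw) Ry(pitch) Rx(roll)).
In Python, from cell import env, read_camera, search_frame, cut_out gives the robot as it stands. The module is installed in compiled form; this text tells all that it offers.
- The arm moves only by the tool move_arm, never from a script. Its argument "commands" is a list of rows, each a list of 3 entries, a list of its own where there are three numbers: the shift along the world's x, y, z normalised to -1 to 1, where 1 is 0.03 m, then the turn about the world's z normalised to -1 to 1, where 1 is 0.08 rad, then the opening, from -1 (shut) to 1 (fully open), so that 0 is half open. A call has 1 to 20 rows; each row shifts and turns the commanded pose from where the row before left it; what a row does not reach is not made up. A row lasts 1/12 s, in which the tool goes at most 41.7 mm and 7.16 degrees, less where a joint would pass 70% of its speed; a pose out of reach is approached as far as the arm can. A call with a number of a shift or a turn outside -1 to 1 is refused whole. A call with a gripper value outside its range is refused whole. The fingers move at their own pace and stop on an object; the grip force is fixed at half the most. Time passes only in rows, so rows that do not move let the fingers close. It gives the time, the measured TCP pose, the force, the opening and the grip force at its end, in the units of the state.
- env.state(): the state, without advancing time (a new reading comes with each control period).
- read_camera(name): name is "side" or "top"; returns a dict with "image" (420x560x3 uint8, red, green, blue), "fx", "fy", "cx", "cy" (pixels), "rvec" (rotation vector, rad) and "tvec" (3), from world to camera coordinates, as OpenCV has them. Camera axes: x right, y down, z forward; pixel columns grow to the right and rows downward; lengths in mm; the calibration is good to about 2 mm. A picture is of the moment at which its call begins. There is no depth.
- env.job_done(): hands the job in; it is judged then, once.
Trained networks look in a picture, given as the dict that the camera call returned (one of the last four; its "shot" number tells which), for a name from the list of things; names that differ only in an ending like _2 or _b are one class to them, and where a whole thing is asked for, a point or a joint stands for the part that bears it (a point fixed in the world has none). Each returns a list of dicts, best first, with "confidence" (0 to 1); they miss things now and then, are a little off and sometimes report something else, mostly with a low value. They report only what shows in the picture. A call takes as long as a camera call. They do not tell look-alikes from the thing itself.
- search_frame(thing, picture): "at" ([column, row] in pixels, amid what is visible of it).
- cut_out(thing, picture): "region" (420x560 bool, what is visible of it) and "at" ([column, row] in pixels, amid what is visible of it).
The state is a dict: "t": time; "joints": joint angles; "qvel": joint speeds; "tau": joint torques, N m; "eef_pos": TCP position; "tcp_rot": TCP orientation; "ft_force": force on the tool from outside, world axes, zero at the start; "moment": the same for the moment, N m; "opening": opening from 0.0 (shut) to 1.0 (fully open); "grip_force": force on a finger pad.
Only numpy, scipy, OpenCV 4.12 (cv2) and the standard library are available. Lean on these libraries where they do the work, as an engineer would, in place of code of your own. Each camera call takes 0.05 s, during which the arm holds its last target. There are 200 camera calls.

### The job

Draw the pipe-centring gauge up out of its holder and set it upright astride the clamped pipe on the chalked ring, both legs down on the pipe and its dial facing the weld. Then rock it over round the pipe until its red gravity pointer settles on the green tab, and hold it there, still seated on the pipe: finish while holding the gauge in the gripper, do not let it go. Leave the other things on the table alone.

Things in the scene. Friction and masses are not known exactly. Their poses are not given: they have to be found in the camera images.
- gauge_grip (a point): Centre of the black square grip (22 x 22 mm, 58 mm long) of the pipe-centring gauge: loose, 0.3 to 0.45 kg, 214 mm tall, top 32 mm above this point, leg ends 182 mm below. Axes: z up the stem, x out of the dial's face (the side with the red pointer), y across. It stands upright on its leg ends in the holder at the start.
- gauge_saddle (a point): Point on the gauge's stem line 196.6 mm below gauge_grip (14.6 mm below the leg ends), same axes. The saddle is an aluminium inverted V with flat inner faces at 90 degrees, 24 mm thick along x, 69 mm wide along y. With both faces resting on the pipe this point lies on the pipe's axis, at any lean.
- dial_centre (a point): Pivot of the pointer in the face of the round dial: 81 mm below gauge_grip along the stem and 10 mm out along the gauge's x. Black case of 100 mm diameter, x from -6 to 13 mm, white face.
- pointer (a joint): Red gravity pointer, freely pivoted, counterweighted to point straight up. Radians in the dial: 0 = along the stem to the grip, positive = tip turned about the gauge's +x (towards its -y). At rest it reads the lean: top of the gauge leaned by angle a towards the gauge's own +y gives +a. It swings at about 2 Hz after a movement and settles in about 2 s.
- tab (a joint): Green target tab at the dial's rim, 12 degrees wide, set beforehand somewhere from 0.2 to 0.5, stiff: it does not move during the job. Same zero, sense and radians as the pointer: the pointer is on the middle of the tab when both values are equal.
- pointer_tip (a point): Tip of the red pointer, 39 mm from the pivot.
- tab_mark (a point): Middle of the green tab, 39 mm from the same pivot.
- pipe_ring (a point): Point on the pipe's axis at the middle of the white chalked ring (6 mm wide). x along the pipe to the weld, y across, z up. Dark steel pipe, 60.3 mm outer diameter, level, axis 62 mm above the table, fixed: strapped to a grey base (230 x 120 x 12 mm) on V rests 70 mm behind and 90 mm ahead of the ring; straps stand 1.5 mm proud.
- pipe_weld (a point): Point on the pipe's axis at the middle of the weld bead, 50 mm from pipe_ring along the pipe's x; bead 12 mm wide, 2.2 mm proud of the pipe.
- holder: Black upright holder, fixed. Origin: underside, middle of the gauge's slot; z up. Slot 32 mm along x by 75 mm along y, floor 6 mm and rim 66 mm above the table, walls 5 mm. The gauge stands in it with the same axes. On its +y side a pen cup (y from 42 to 101 mm) with three pens that reach 115 mm above the table.
- couplant: Bystander: blue squeeze bottle with white cap, 48 mm across, 135 mm tall, loose. Origin: centre of its underside.
- step_block: Bystander: steel calibration step block, 110 x 30 mm, 5 to 25 mm high, loose. Origin: centre of its underside.
- test_plate: Bystander: black steel plate with chalked grid, 130 x 130 x 10 mm, loose. Origin: centre of its underside.
- highlighter: Bystander: yellow highlighter lying flat, 131 mm long, 18 mm wide, 14 mm high, loose. Origin: on its underside, near the middle.
There are look-alikes about, which are no part of the job. What is meant by the part that bears gauge_grip is not pink or purple, and is the smaller of those in its own colour.

How it is judged (in metres and radians):
On the way, in this order (a step that is already met when the one before it is completed fails the run):
1. the gauge is drawn up out of the holder, held by the gripper, its leg ends clear of the rim (z of gauge_saddle in the frame of holder above 0.055 m and contact force between the fingers and gauge above 2 N), for 0.2 s.
2. the gauge sits upright (within 8 degrees) astride the pipe on the chalked ring, held, dial facing the weld (x of gauge_saddle in the frame of pipe_ring between -0.012 and 0.012 m and y of gauge_saddle in the frame of pipe_ring between -0.0025 and 0.0025 m and z of gauge_saddle in the frame of pipe_ring between -0.0025 and 0.0025 m and angle between the x axis of gauge_grip and the x axis of pipe_ring, either way round below 0.12 rad and x of pipe_weld in the frame of gauge_grip above 0.02 m and contact force between gauge and pipe above 0.3 N and contact force between the fingers and gauge above 2 N and angle between gauge_grip's own z axis and vertical below 0.14 rad), for 0.2 s.
At the end, for the whole second after the job is handed in: Gauge held in the fingers and seated on the pipe (saddle centre within 2.5 mm of the axis, 12 mm of the ring, square to the pipe within 7 degrees, dial to the weld, touching the pipe), still, with the pointer at rest within 6 degrees (4.1 mm at its tip) of the tab's centre (x of gauge_saddle in the frame of pipe_ring between -0.012 and 0.012 m and y of gauge_saddle in the frame of pipe_ring between -0.0025 and 0.0025 m and z of gauge_saddle in the frame of pipe_ring between -0.0025 and 0.0025 m and angle between the x axis of gauge_grip and the x axis of pipe_ring, either way round below 0.12 rad and x of pipe_weld in the frame of gauge_grip above 0.02 m and contact force between gauge and pipe above 0.3 N and contact force between the fingers and gauge above 2 N and distance between pointer_tip and tab_mark below 0.0041 m and velocity of joint pointer between -0.3 and 0.3 rad/s and linear speed of gauge below 0.02 m/s); the arm keeps its last pose, push and grip.
It fails at once if the couplant is moved by more than 20 mm (distance of couplant from where it was at the start of the episode above 0.02 m).
It fails at once if the step block is moved by more than 20 mm (distance of step_block from where it was at the start of the episode above 0.02 m).
It fails at once if the test plate is moved by more than 20 mm (distance of test_plate from where it was at the start of the episode above 0.02 m).
It fails at once if the highlighter is moved by more than 20 mm (distance of highlighter from where it was at the start of the episode above 0.02 m).
It also fails if it takes over 54 s, if anything falls off the work surface, if the arm or the gripper's body presses on something with over 40 N, if the wrist force passes 120 N, or if a joint passes its speed limit or range.

## Working session

There is one attempt and no reset: what is moved stays moved. The work goes in short steps, Python scripts to look and compute and a tool call to move; the robot and the scene stay as the last step left them, time stands still between calls to the robot, and variables do not carry over. Pictures are saved under pics/ and viewed, at most 10 in all, crops included, and the job is handed in when it is done.

Besides the shell and the picture viewer there is one more tool, called after ">>>" as name([rows], argument=value, ...), one row to a line, values as JSON. move_arm: Moves the arm, as the interface text tells. Its arguments: {"type":"object","properties":{"commands":{"type":"array","items":{"type":"array"}}},"required":["commands"]}

```bash
mkdir -p pics; cat > h.py <<'E'
import numpy as np, cv2
from cell import env, read_camera, search_frame, cut_out
def proj(p,c):
    K=np.array([[c['fx'],0,c['cx']],[0,c['fy'],c['cy']],[0,0,1.]])
    return cv2.projectPoints(np.array(p,float).reshape(-1,3),np.array(c['rvec'],float),np.array(c['tvec'],float),K,None)[0].reshape(-1,2)
def ray(c,uv):
    R=cv2.Rodrigues(np.array(c['rvec'],float))[0]; t=np.array(c['tvec'],float).ravel()
    d=R.T@np.array([(uv[0]-c['cx'])/c['fx'],(uv[1]-c['cy'])/c['fy'],1.])
    return -R.T@t,d
def atz(c,uv,z):
    o,d=ray(c,uv); return o+d*(z-o[2])/d[2]
def tri(c1,u1,c2,u2):
    o1,d1=ray(c1,u1);o2,d2=ray(c2,u2)
    s=np.linalg.lstsq(np.c_[d1,-d2],o2-o1,rcond=None)[0]
    a=o1+d1*s[0];b=o2+d2*s[1]; return (a+b)/2,np.linalg.norm(a-b)
E
python3 - <<'E'
from h import *
for n in ['side','top']:
    c=read_camera(n); cv2.imwrite(f'pics/{n}0.png',c['image'][:,:,::-1])
    print(n,ray(c,(280,210)),c['fx'])
    for th in ['gauge_grip','gauge_saddle','dial_centre','pointer','pointer_tip','tab_mark','pipe_ring','pipe_weld','holder','couplant','step_block','test_plate','highlighter']:
        print(th,[(np.round(r['at']).tolist(),round(r['confidence'],2)) for r in search_frame(th,c)[:4]])
print(env.state())
E
```

```text
side (array([ 464.84534206, -721.02425049,  522.46854358]), array([ 0.15604028,  0.84435997, -0.51261548])) 383.48114330462596
gauge_grip [([282.0, 253.0], 0.97), ([344.0, 344.0], 0.97), ([160.0, 261.0], 0.81), ([420.0, 238.0], 0.71)]
gauge_saddle [([162.0, 262.0], 0.95), ([419.0, 241.0], 0.81), ([284.0, 255.0], 0.6)]
dial_centre [([161.0, 263.0], 0.91), ([420.0, 235.0], 0.74), ([342.0, 347.0], 0.67), ([284.0, 257.0], 0.63)]
pointer [([292.0, 275.0], 0.53)]
pointer_tip [([282.0, 253.0], 0.55)]
tab_mark [([354.0, 231.0], 0.31)]
pipe_ring [([230.0, 177.0], 0.62)]
pipe_weld [([232.0, 178.0], 0.96), ([284.0, 257.0], 0.54)]
holder [([291.0, 300.0], 0.86), ([230.0, 177.0], 0.33)]
couplant [([260.0, 390.0], 0.67)]
step_block [([267.0, 242.0], 0.89)]
test_plate []
highlighter [([215.0, 249.0], 0.64)]
top (array([ 448.71023952,  -69.03330732, 1155.60285854]), array([ 0.10425695, -0.00969332, -0.99452951])) 508.20469995515367
gauge_grip [([350.0, 305.0], 0.83), ([426.0, 188.0], 0.75), ([345.0, 208.0], 0.74)]
gauge_saddle [([366.0, 101.0], 0.9), ([423.0, 187.0], 0.86), ([344.0, 204.0], 0.76), (
[... 426 characters left out ...]
hlighter [([240.0, 282.0], 0.78)]
{'t': 1.4, 'joints': array([-1.25162630e+00,  4.90888215e-01,  1.55887897e+00, -9.78345468e-06,
        1.09173963e+00, -1.05621563e-01]), 'qvel': array([-0.0002993 ,  0.00076855,  0.00094487,  0.00216536, -0.00063351,
        0.00221954]), 'tau': array([ 5.86670303e-04, -6.12470269e+01, -2.58427924e+01,  6.93716272e-02,
        4.46184282e-02,  1.33307456e-06]), 'eef_pos': array([ 257.58979276, -569.45000674,  404.77551907]), 'tcp_rot': array([3.14150821e+00, 1.76830299e-05, 4.24796097e-01]), 'ft_force': array([-0.23621143,  1.09058216,  0.16913947]), 'moment': array([-0.00027003, -0.0330016 , -0.01078003]), 'grip_force': 0.0, 'opening': 0.9993700279985785}
```

View pics/side0.png

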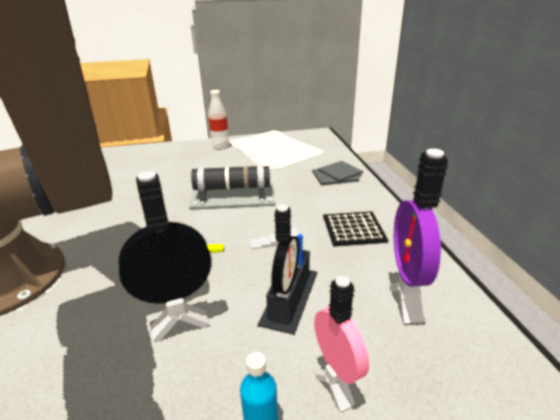

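View pics/top0.png

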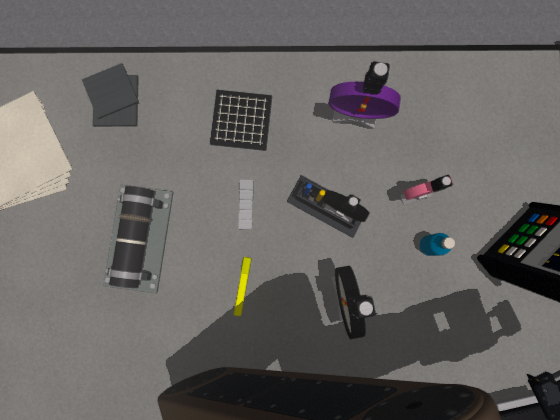

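```bash
python3 - <<'E'
from h import *
cs={n:read_camera(n) for n in ['side','top']}
def crop(n,x,y,w,h,W=400,H=300): return cv2.resize(cs[n]['image'][y:y+h,x:x+w,::-1],(W,H),interpolation=cv2.INTER_CUBIC)
A=np.hstack([crop('side',180,155,104,78),crop('side',240,200,100,75*1+50,400,300)])
B=np.hstack([crop('top',90,175,100,125,400,300),crop('top',280,165,100,75)])
cv2.imwrite('pics/crop0.png',np.vstack([A,B]))
c,s=cs['top'],cs['side']
for nm,uv,z in [('top grip big? ',(353,201),226),('ring',(131,240),92),('couplant',(434,244),135),('stepblk',(245,206),20),('highl',(240,282),10),('plate',(241,120),10)]:
    print(nm,atz(c,uv,z).round(0))
for uv1,uv2 in [((283,208),(353,201)),((148,176),(366,308))]: print(tri(s,uv1,c,uv2))
for n in cs:
  for th in ['gauge_grip','holder']:
    for r in cut_out(th,cs[n])[:4]:
        ys,xs=np.where(r['region']); print(n,th,np.round(r['at']),round(r['confidence'],2),xs.min(),xs.max(),ys.min(),ys.max(),len(xs))
E
```

```text
top grip big?  [ 562. -213.  226.]
ring [500. 232.  92.]
couplant [ 484. -388.  135.]
stepblk [578.  -2.  20.]
highl [408.  11.  10.]
plate [779.   8.  10.]
(array([ 562.9457877 , -214.30547546,  217.77758889]), np.float64(0.7827954502809269))
(array([ 374.35729904, -218.71954798,  297.02869051]), np.float64(2.232715561527798))
side gauge_grip [279. 253.] 0.97 271 299 206 297 1835
side gauge_grip [160. 263.] 0.78 119 209 173 341 8323
side gauge_grip [419. 237.] 0.77 391 447 150 322 5712
side gauge_grip [341. 346.] 0.6 314 369 277 411 4483
side holder [288. 302.] 0.62 258 316 234 335 2347
top gauge_grip [426. 188.] 0.92 402 452 176 203 643
top gauge_grip [349. 305.] 0.85 332 375 266 338 1850
top gauge_grip [370. 103.] 0.76 330 399 62 127 2917
top gauge_grip [345. 204.] 0.65 323 369 191 221 962
top holder [315. 205.] 0.75 287 361 177 235 1580
```

View pics/crop0.png

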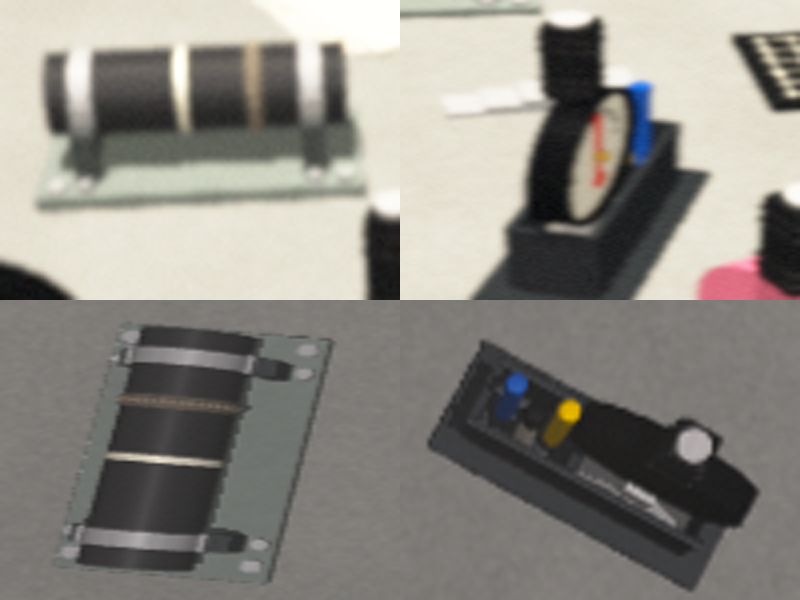

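Candidates in the side view: large black (160,261), small black in the holder (282,253), pink (344,344) and purple (420,238). My choice is the small black one at (282,253). The crop confirms it: black case, in the holder, with a red pointer facing right and towards the side camera. On the pipe, the ring is at side (227,178) / top (131,241.5), and the weld at side (246,177) / top (135.5,218).

```bash
python3 - <<'E'
from h import *
s=read_camera('side');c=read_camera('top')
a,b,d=[atz(c,u,4) for u in [(287.5,201.25),(352.5,237.5),(301.25,176.25)]]
print('holder',a,b,d,np.degrees(np.arctan2(*(a-b)[[1,0]]))-90,np.linalg.norm(a-b),np.linalg.norm(d-a),'centre',(b+d)/2)
# refine ring/weld in top: colour columns
im=c['image'].astype(int)
for nm,z,u in [('ring',92.2,(131.2,241.7)),('weld',94.4,(135.5,217.9))]: print(nm,atz(c,u,z))
# pipe straps centre / base corners (z 12): 
px=[(90+.25*x,175+.4167*(y-300)) for x,y in [(125,322),(333,340),(270,583),(55,566)]]
P=np.array([atz(c,u,12) for u in px]);print('base',P.round(1),P.mean(0),[np.degrees(np.arctan2(*(P[i]-P[j])[[1,0]])) for i,j in [(0,3),(1,2)]])
y,x=235,0
ring=(im.min(2)>120)
ys,xs=np.where(ring[232:252,112:150]); print('ringpix',len(xs),xs.mean()+112,ys.mean()+232, np.polyfit(xs,ys,1))
# top grip cap: white disc
for n,C,(x0,y0,w,h) in [('top',c,(340,190,25,20)),('side',s,(270,200,25,15))]:
    m=C['image'][y0:y0+h,x0:x0+w].min(2)>130; ys,xs=np.where(m); print(n,xs.mean()+x0,ys.mean()+y0,len(xs))
    if n=='top': print(atz(c,(xs.mean()+x0,ys.mean()+y0),220))
E
```

```text
holder [589.35367173 -97.59389674   4.        ] [ 505.14322084 -244.00266027    4.        ] [ 646.88632414 -129.881419      4.        ] -29.906374991345345 168.89915948713627 65.97340514565487 centre [ 576.01477249 -186.94203963    4.        ]
ring [496.77457593 231.36454815  92.2       ]
weld [546.2748114  222.87071506  94.4       ]
base [[631.  279.4  12. ]
 [612.7 161.4  12. ]
 [386.4 193.4  12. ]
 [403.2 312.6  12. ]] [508.33145192 236.6998194   12.        ] [np.float64(-8.29192429370491), np.float64(-8.033998082039165)]
ringpix 75 129.4 240.89333333333335 [0.14699267 6.33566096]
top 353.3076923076923 200.8653846153846 52
[ 562.53055513 -214.48922629  220.        ]
side 281.7641196013289 205.78405315614617 301
```

>>> move_arm([
  [[0,0,1],0,1],
  [[0.3,0.3,1],0.5,1],
  [[0.8,0.9,1],1,1],
  [[0.8,0.95,1],1,1],
  [[0.8,0.95,0],1,1],
  [[0.8,0.95,0],1,1],
  [[0.8,0.95,0],1,1],
  [[0.8,0.95,0],1,1],
  [[0.8,0.95,0],1,1],
  [[0.8,0.95,0],0.5,1],
  [[0.8,0.95,0],0,1],
  [[0.8,0.95,0],0,1],
  [[0.8,0.95,0],0,1],
  [[0.5,0.4,0],0,1],
  [[0,0,0],0,1],
])

```text
t: 3.05
eef_pos: [541.9, -240.5, 517.3]
tcp_rot: [3.141, -0.001, 1.068]
ft_force: [0.0, 0.1, -0.5]
opening: 1.001
grip_force: 0.0
```

>>> move_arm([
  [[0.69,0.87,0],-0.15,1],
  [[0,0,-0.5],0,1],
  [[0,0,-1],0,1],
  [[0,0,-1],0,1],
  [[0,0,-1],0,1],
  [[0,0,-1],0,1],
  [[0,0,-0.5],0,1],
  [[0,0,-0.28],0,1],
  [[0,0,0],0,1],
  [[0,0,0],0,1],
  [[0,0,0],0,1],
])

```text
t: 3.97
eef_pos: [560.6, -217.4, 360.5]
tcp_rot: [3.139, -0.0, 1.053]
ft_force: [0.3, -1.1, 0.2]
opening: 0.997
grip_force: 0.0
```

```bash
python3 - <<'E'
from h import *
cs={n:read_camera(n) for n in ['side','top']}
A=cv2.resize(cs['side']['image'][120:300,200:360,::-1],(400,450),interpolation=cv2.INTER_CUBIC)
B=cv2.resize(cs['top']['image'][110:290,280:440,::-1],(400,450),interpolation=cv2.INTER_CUBIC)
cv2.imwrite('pics/crop1.png',np.hstack([A,B])); s=env.state(); print(s['eef_pos'],s['tcp_rot'],s['ft_force'])
E
```

```text
[ 560.54840777 -217.18674646  360.47228665] [ 3.13927138e+00 -3.44154613e-05  1.05277119e+00] [-0.36094036 -0.37804415  0.56182121]
```

View pics/crop1.png

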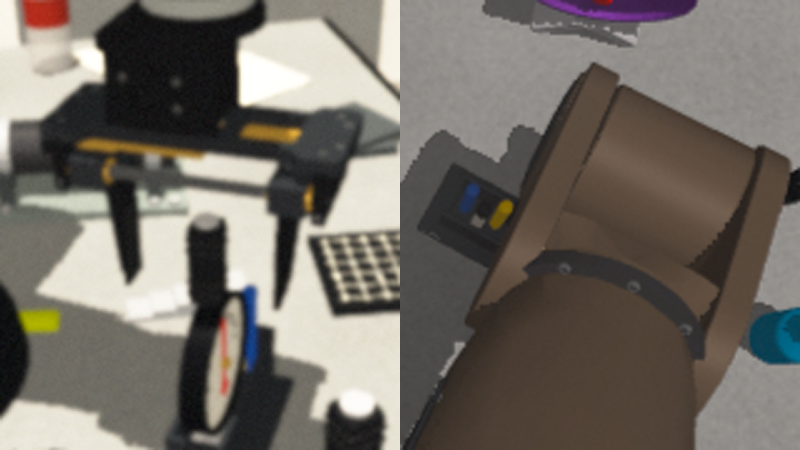

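The grip stands between the two fingers (side crop tips at (130,280) and (280,305), grip bottom at (207,303)). I'll trim the position slightly, close and lift.

>>> move_arm([
  [[0.06,0.09,-0.05],0,1],
  [[0,0,0],0,-1],
  [[0,0,0],0,-1],
  [[0,0,0],0,-1],
  [[0,0,0],0,-1],
  [[0,0,0],0,-1],
  [[0,0,0],0,-1],
  [[0,0,0],0,-1],
  [[0,0,0],0,-1],
  [[0,0,0],0,-1],
  [[0,0,0],0,-1],
  [[0,0,0],0,-1],
])

```text
t: 5.07
eef_pos: [562.3, -214.4, 357.6]
tcp_rot: [3.142, 0.0, 1.053]
ft_force: [-0.5, -1.1, -0.5]
opening: 0.286
grip_force: 0.0
```

>>> move_arm([
  [[0,0,0],0,-1],
  [[0,0,0],0,-1],
  [[0,0,0],0,-1],
  [[0,0,0],0,-1],
  [[0,0,0],0,-1],
])

```text
t: 5.48
eef_pos: [562.2, -214.3, 357.6]
tcp_rot: [-3.141, 0.0, 1.053]
ft_force: [-1.7, 0.1, 1.3]
opening: 0.229
grip_force: 30.0
```

>>> move_arm([
  [[0,0,0.3],0,-1],
  [[0,0,0.6],0,-1],
  [[0,0,0.6],0,-1],
  [[0,0,0.8],0,-1],
  [[0,0,0.8],0,-1],
  [[0,0,0.8],0,-1],
  [[0,0,0.8],0,-1],
  [[0,0,0.8],0,-1],
  [[0,0,0.5],0,-1],
  [[0,0,0],0,-1],
  [[0,0,0],0,-1],
  [[0,0,0],0,-1],
])

```text
t: 6.48
eef_pos: [562.2, -214.3, 536.3]
tcp_rot: [-3.14, 0.0, 1.053]
ft_force: [0.3, 0.5, -4.7]
opening: 0.232
grip_force: 30.0
```

>>> move_arm([
  [[0,0,0],-0.5,-1],
  [[0,0.2,0],-1,-1],
  [[0,0.4,0],-1,-1],
  [[0,0.4,0],-1,-1],
  [[0,0.4,0],-1,-1],
  [[0,0.4,0],-1,-1],
  [[0,0.4,0],-1,-1],
  [[0,0.4,0],-1,-1],
  [[0,0.4,0],-1,-1],
  [[0,0.4,0],-1,-1],
  [[0,0.2,0],-0.6,-1],
  [[0,0,0],0,-1],
  [[0,0,0],0,-1],
  [[0,0,0],0,-1],
  [[0,0,0],0,-1],
  [[0,0,0],0,-1],
  [[0,0,0],0,-1],
  [[0,0,0],0,-1],
  [[0,0,0],0,-1],
  [[0,0,0],0,-1],
])

```text
t: 8.15
eef_pos: [562.3, -106.4, 537.6]
tcp_rot: [3.141, -0.0, 0.245]
ft_force: [-0.0, 0.5, -3.2]
opening: 0.228
grip_force: 30.0
```

```bash
python3 - <<'E'
from h import *
s=read_camera('side'); st=env.state(); print(st['eef_pos'],st['tcp_rot'],st['grip_force'],st['t'])
g=st['eef_pos']+[0,0,-171]
u=proj([g,g+[0,0,-81],g+[0,0,-196.6],g+[0,0,32]],s);print(u)
x0,y0=int(u[1][0])-40,int(u[1][1])-50
x0=max(x0,0);y0=max(y0,0)
im=s['image'][y0:y0+120,x0:x0+80]
cv2.imwrite('pics/dial.png',cv2.resize(im[:,:,::-1],None,fx=5,fy=5,interpolation=cv2.INTER_CUBIC)); print(x0,y0)
E
```

```text
[ 562.28560921 -106.39370171  537.635046  ] [ 3.14148914e+00 -3.96904336e-05  2.44837978e-01] 29.996894001960754 8.2
[[267.0183027   94.6734341 ]
 [268.92029897 142.66480476]
 [271.2517887  201.49319967]
 [266.19400753  73.87473125]]
228 92
```

View pics/dial.png

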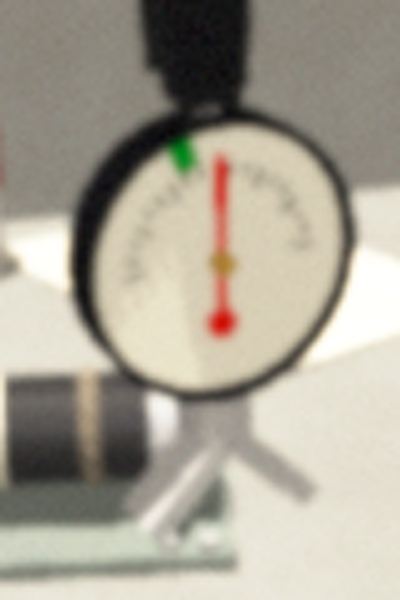

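```bash
python3 - <<'E'
from h import *
from scipy.optimize import least_squares
s=read_camera('side'); st=env.state()
g=st['eef_pos']+[0,0,-171]; yaw=st['tcp_rot'][2]-np.pi/2
x=np.array([np.cos(yaw),np.sin(yaw),0]);y=np.array([-x[1],x[0],0]);z=np.array([0,0,1.])
piv=g+10*x-81*z; print('piv pred',proj(piv,s),'obs',(272.4,144.6))
H=lambda P:P
f=lambda a,r,d:proj(piv+d[0]*y+d[1]*z+r*(-np.sin(a)*y+np.cos(a)*z),s)[0]
def res(p):
    d=p[2:4]
    return np.r_[f(0,0,d)-(272.4,144.6), f(p[0],p[4],d)-(264.4,122.8), f(p[1],39,d)-(272.3,123.2)]
r=least_squares(res,[.3,0,0,0,39]);print('tab,ptr,dy,dz,rtab',r.x,r.fun.round(2))
# pipe silhouette from the top
c=read_camera('top');cv2.imwrite('pics/pipe.png',cv2.resize(c['image'][175:300,90:190,::-1],(480,600),interpolation=cv2.INTER_CUBIC))
E
```

```text
piv pred [[271.32264524 144.55084178]] obs (272.4, 144.6)
tab,ptr,dy,dz,rtab [ 3.07097822e-01 -2.31220155e-02  2.12499270e+00 -1.53319054e+00
  4.29320089e+01] [ 0.1   0.59 -0.   -0.   -0.08 -0.55]
```

View pics/pipe.png

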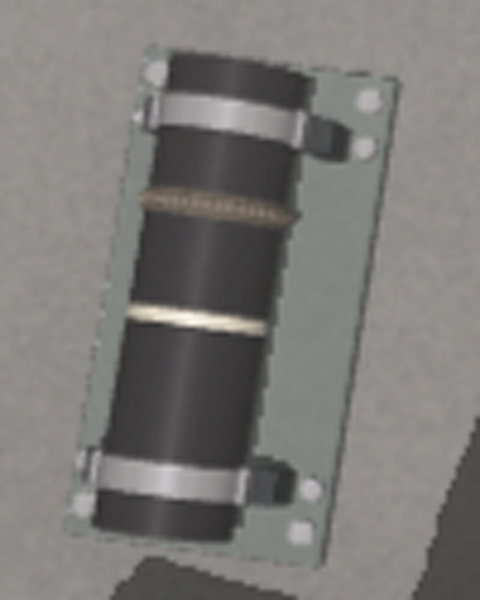

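The crop shows the ring from (128,312) to (268,328) and the weld from (142,198) to (297,216); their midpoints project onto the pipe's axis. The dial view shows the tab left of the pointer, at about +0.31 to 0.33.

```bash
python3 - <<'E'
from h import *
c=read_camera('top')
q=lambda x,y:((x+.5)/4.8-.5+90,(y+.5)/4.8-.5+175)
r=atz(c,q(198,320),63);w=atz(c,q(219.5,207),63)
print(r,w,np.linalg.norm(w-r),np.arctan2(*(w-r)[[1,0]]))
e=lambda a,b:((q(*a)[0]+q(*b)[0])/2,(q(*a)[1]+q(*b)[1])/2)
p1=atz(c,q(238,62),63);p0=atz(c,q(166,531),63)
print('ends',p0,p1,np.linalg.norm(p1-p0),np.arctan2(*(p1-p0)[[1,0]]))
st=env.state();print(st['eef_pos'],st['tcp_rot'])
E
```

```text
[499.01971831 240.37184131  63.        ] [549.53433167 231.87344246  63.        ] 51.22449555966495 -0.16667563705430352
ends [406.05605768 252.41653923  63.        ] [615.17460266 224.92927307  63.        ] 210.91731946954278 -0.13069421709955278
[ 562.29716415 -106.34503021  537.62418063] [ 3.14150058e+00 -2.33997669e-05  2.44897846e-01]
```

>>> move_arm([
  [[0,0.3,0],0.5,-1],
  [[-0.14,0.7,0],1,-1],
  [[-0.14,0.8,0],1,-1],
  [[-0.14,0.8,0],1,-1],
  [[-0.14,0.8,0],1,-1],
  [[-0.14,0.8,0],1,-1],
  [[-0.14,0.8,0],1,-1],
  [[-0.14,0.8,0],1,-1],
  [[-0.14,0.8,0],1,-1],
  [[-0.14,0.8,0],1,-1],
  [[-0.14,0.8,0],1,-1],
  [[-0.14,0.8,0],1,-1],
  [[-0.14,0.8,0],1,-1],
  [[-0.14,0.8,0],1,-1],
  [[-0.14,0.8,0],1,-1],
  [[-0.14,0.6,0],1,-1],
  [[0,0.3,0],0.3,-1],
  [[0,0,0],0,-1],
  [[0,0,0],0,-1],
])

```text
t: 9.93
eef_pos: [499.2, 262.8, 537.5]
tcp_rot: [-3.142, 0.0, 1.509]
ft_force: [0.7, 0.2, -4.4]
opening: 0.23
grip_force: 30.0
```

>>> move_arm([
  [[0,-0.76,0],-1,-1],
  [[0,0,-0.5],0,-1],
  [[0,0,-0.6],0,-1],
  [[0,0,-0.6],0,-1],
  [[0,0,-0.6],0,-1],
  [[0,0,-0.55],0,-1],
  [[0,0,0],0,-1],
  [[0,0,0],0,-1],
  [[0,0,0],0,-1],
])

```text
t: 10.68
eef_pos: [499.7, 239.4, 453.2]
tcp_rot: [3.14, -0.001, 1.428]
ft_force: [0.1, 0.3, -3.7]
opening: 0.228
grip_force: 30.0
```

```bash
python3 - <<'E'
from h import *
s=read_camera('side'); st=env.state(); print(st['eef_pos'],st['tcp_rot'],st['ft_force'])
cv2.imwrite('pics/over.png',cv2.resize(s['image'][60:220,170:310,::-1],(525,600),interpolation=cv2.INTER_CUBIC))
E
```

```text
[499.56191556 239.50667033 453.38597986] [ 3.13977474e+00 -7.70836009e-04  1.42795059e+00] [ 0.92369717  0.67628485 -3.76510194]
```

View pics/over.png

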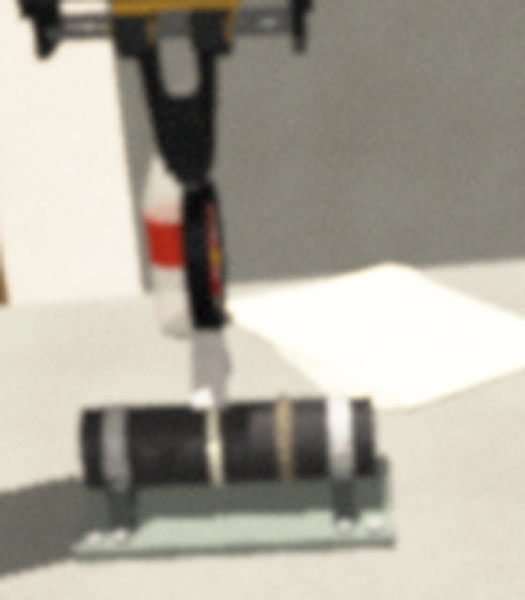

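The gauge is upright above the ring, with the near leg end at (203,400), the ring at (214,445) and the dial towards the weld on the right. Next I check the along-pipe offset.

```bash
python3 - <<'E'
from h import *
s=read_camera('side'); st=env.state(); k=3.75
u=lambda x,y:((x+.5)/k-.5+170,(y+.5)/k-.5+60)
a=-.14;X=np.array([np.cos(a),np.sin(a),0]);Y=np.array([-X[1],X[0],0])
g=st['eef_pos']+[0,0,-171]
p=lambda P:((proj(P,s)[0]-[170-.5,60-.5])*k-.5).round(0)
print('near leg end pred',p(g-182*np.array([0,0,1])-34*Y+0*X),p(g-182*np.array([0,0,1])-34*Y-12*X),p(g-182*np.array([0,0,1])-34*Y+12*X))
R=np.array([499,240,62.])
print('ring pred near',p(R-30*Y),'top',p(R+[0,0,30]),'weld near',p(R-30*Y+50*X),'dial front',p(g+13*X-[0,0,81]),'back',p(g-6*X-[0,0,81]))
E
```

```text
near leg end pred [210. 415.] [193. 416.] [228. 414.]
ring pred near [215. 461.] top [214. 405.] weld near [285. 458.] dial front [219. 258.] back [191. 259.]
```

>>> move_arm([
  [[0,0,-0.3],0,-1],
  [[0,0,-0.2],0,-1],
  [[0,0,-0.1],0,-1],
  [[0,0,-0.1],0,-1],
  [[0,0,0],0,-1],
  [[0,0,0],0,-1],
])

```text
t: 11.28
eef_pos: [499.4, 239.9, 431.0]
tcp_rot: [-3.141, 0.0, 1.429]
ft_force: [0.6, 0.5, -3.1]
opening: 0.23
grip_force: 30.0
```

>>> move_arm([
  [[0,0,-0.05],0,-1],
  [[0,0,-0.05],0,-1],
  [[0,0,0],0,-1],
  [[0,0,0],0,-1],
])

```text
t: 11.62
eef_pos: [499.4, 239.7, 428.5]
tcp_rot: [3.14, 0.0, 1.429]
ft_force: [0.6, -2.9, 3.2]
opening: 0.226
grip_force: 30.0
```

>>> move_arm([
  [[0,0,-0.03],0,-1],
  [[0,0,-0.03],0,-1],
  [[0,0,0],0,-1],
  [[0,0,0],0,-1],
])

```text
t: 11.95
eef_pos: [499.2, 239.9, 428.2]
tcp_rot: [3.139, -0.001, 1.429]
ft_force: [-3.3, -2.9, 17.1]
opening: 0.227
grip_force: 30.0
```

Seated (about 20 N down, little side force). Next I rock over along the arc, half of it first.

>>> move_arm([
  [[0,0,0],0,-1],
  [[0.03,0.214,-0.004],0,-1],
  [[0.03,0.214,-0.011],0,-1],
  [[0.03,0.213,-0.018],0,-1],
  [[0.03,0.213,-0.025],0,-1],
  [[0.03,0.212,-0.032],0,-1],
  [[0,0,0],0,-1],
  [[0,0,0],0,-1],
])

```text
t: 12.62
eef_pos: [504.0, 272.4, 424.8]
tcp_rot: [3.139, -0.002, 1.429]
ft_force: [-0.3, 0.7, 7.1]
opening: 0.232
grip_force: 30.0
```

>>> move_arm([
  [[0.03,0.211,-0.042],0,-1],
  [[0.03,0.209,-0.05],0,-1],
  [[0.029,0.208,-0.055],0,-1],
  [[0.029,0.206,-0.062],0,-1],
  [[0.029,0.203,-0.069],0,-1],
  [[0,0,0],0,-1],
  [[0,0,0],0,-1],
  [[0,0,0],0,-1],
  [[0,0,0],0,-1],
  [[0,0,0],0,-1],
  [[0,0,0],0,-1],
  [[0,0,0],0,-1],
  [[0,0,0],0,-1],
  [[0,0,0],0,-1],
  [[0,0,0],0,-1],
  [[0,0,0],0,-1],
  [[0,0,0],0,-1],
  [[0,0,0],0,-1],
  [[0,0,0],0,-1],
  [[0,0,0],0,-1],
])

```text
t: 14.28
eef_pos: [508.4, 303.6, 416.7]
tcp_rot: [3.139, -0.004, 1.429]
ft_force: [1.2, 3.7, 8.1]
opening: 0.229
grip_force: 30.0
```

```bash
python3 - <<'E'
from h import *
s=read_camera('side');c=read_camera('top'); st=env.state(); print(st['eef_pos'],st['tcp_rot'],st['ft_force'],st['t'])
A=cv2.resize(s['image'][100:200,190:257,::-1],(402,600),interpolation=cv2.INTER_CUBIC)
B=cv2.resize(c['image'][190:290,80:146,::-1],(396,600),interpolation=cv2.INTER_CUBIC)
cv2.imwrite('pics/fin.png',np.hstack([A,B]))
for n,q in (('side',s),('top',c)):
  for th in ['pointer_tip','tab_mark','dial_centre']: print(n,th,[(np.round(r['at'],1).tolist(),round(r['confidence'],2)) for r in search_frame(th,q)[:3]])
E
```

```text
[508.40717446 303.6058501  416.67415431] [ 3.13863519 -0.0037017   1.42864231] [-0.15592401  3.91747535  7.96691965] 14.3833
side pointer_tip [([411.3, 233.1], 0.55)]
side tab_mark [([224.9, 136.1], 0.68), ([352.0, 228.4], 0.48)]
side dial_centre [([160.4, 262.3], 0.79), ([224.2, 133.1], 0.76), ([341.5, 347.8], 0.75)]
top pointer_tip [([368.4, 101.8], 0.52)]
top tab_mark [([104.0, 234.6], 0.32)]
top dial_centre [([429.3, 187.0], 0.9), ([367.7, 99.6], 0.89), ([101.9, 237.0], 0.83)]
```

View pics/fin.png

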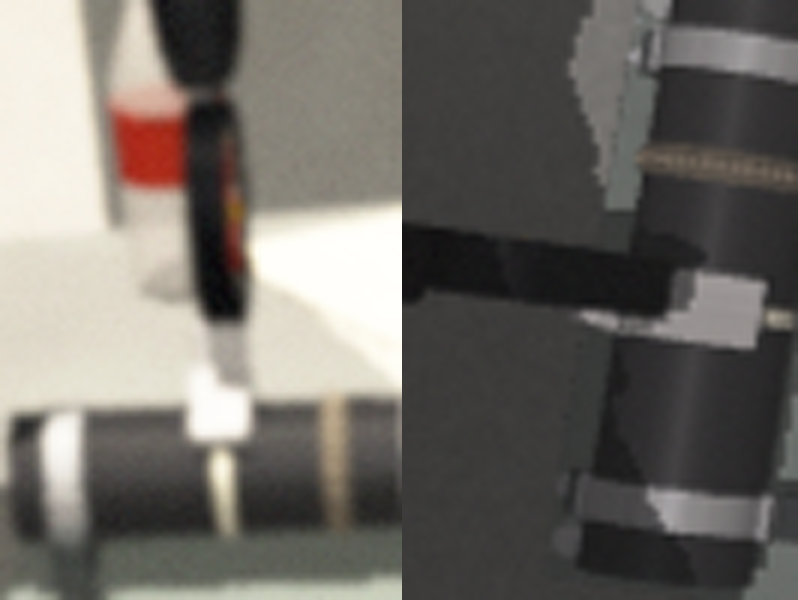

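The saddle sits across the ring (side crop (218,410), top crop (720,310)). The force runs along the stem, so both faces are loaded. Lean from the tool path is about 0.33, matching the tab. Everything has been still for about 1.3 s, so I let it settle a little longer and hand in.

>>> move_arm([
  [[0,0,0],0,-1],
  [[0,0,0],0,-1],
  [[0,0,0],0,-1],
  [[0,0,0],0,-1],
  [[0,0,0],0,-1],
  [[0,0,0],0,-1],
  [[0,0,0],0,-1],
  [[0,0,0],0,-1],
  [[0,0,0],0,-1],
  [[0,0,0],0,-1],
  [[0,0,0],0,-1],
  [[0,0,0],0,-1],
  [[0,0,0],0,-1],
  [[0,0,0],0,-1],
  [[0,0,0],0,-1],
  [[0,0,0],0,-1],
  [[0,0,0],0,-1],
  [[0,0,0],0,-1],
  [[0,0,0],0,-1],
  [[0,0,0],0,-1],
])

```text
t: 16.35
eef_pos: [508.4, 303.6, 416.7]
tcp_rot: [3.139, -0.004, 1.429]
ft_force: [1.6, 4.0, 8.8]
opening: 0.232
grip_force: 30.0
```

```bash
python3 -c "
from cell import env
print(env.state()['ft_force'],env.job_done())"
```

```text
the job is handed in; nothing more can be done
[1.6309902  4.00865463 8.78292069] None
```

The job is handed in at about 16 s, with no verdict returned: the gauge is held and seated on the chalked ring, dial to the weld, leaned about 0.33 rad (from the tool path) to match the tab measured at 0.33; the final side view was too oblique to read the pointer against the tab.

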